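Zero the flow gauge and hold the purge lever at half flow

ROBOT

A 6-joint arm with a two-finger parallel gripper is mounted at the origin on the work surface. World frame = base frame: x ahead of the robot, y to its left, z up, the work surface at z = 0. Lengths are in m, angles in rad, forces in N, time in s.
With the tool pointing down it reaches from about 0.375 to 0.975 m from the base axis. Payload 3.8 kg.
Tool frame: the origin (TCP) lies midway between the tips of the shut fingers; the grasp point (between the pads) lies 19 mm behind it; x points along the fingers, y is the direction in which the jaws open and shut, and the axes are right-handed (so a half turn about x gives the same grasp; the last joint's range is limited). The gripper opens to 88 mm and grips with 3 to 60 N. Pads are 18 mm wide; open, the fingers measure 123 mm over their backs; the gripper's body (75 mm by 187 mm) begins 45 mm behind the grasp point.
Start: joints at [1.129, 0.264, 1.604, -0, 1.274, -0.037], TCP at [0.266, 0.62, 0.208] pointing down, gripper open.
Joint ranges: [-2.63, 2.63], [-0.94, 2.18], [0.31, 2.57], [-1.31, 4.45], [0, 2.66], [-2.55, 2.55]. Speed limits (rad/s): [2.57, 2.57, 3.14, 3.14, 3.14, 3.14].

INTERFACE

Orientations are given as a unit quaternion [x, y, z, w].
In Python, from cell import env gives the robot as it stands.
- The arm moves only by the tool carry_out, never from a script. Its argument "increments" is a list of rows, each a list of 3 entries, a list of its own where there are three numbers: the turn, a rotation vector about the world's x, y, z in degrees, then the shift along the world's x, y, z in mm, then the opening, from -1 (shut) to 1 (fully open). A call has 1 to 12 rows; each row shifts and turns the commanded pose from where the row before left it; what a row does not reach is not made up. A row lasts 1/8 s, in which the tool goes at most 62.5 mm and 10.7 degrees, less where a joint would pass 70% of its speed; a pose out of reach is approached as far as the arm can. A call is refused whole if a number of a shift passes 62.5 or a number of a turn 10.7, either way. A call with a gripper value outside its range is refused whole. The fingers move at their own pace and stop on an object; "squeeze" is the grip in N (left out, the last holds). Time passes only in rows, so rows that do not move let the fingers close. It gives the time, the measured TCP pose, the force and the opening at its end, in the units of the state.
- env.observe(): the state, without advancing time (a new reading comes with each control period).
- env.capture(name): name is "scene" or "side" or "wrist"; returns a dict with "frame" (480x640x3 uint8, red, green, blue), "mtx" (3x3 intrinsics, pixels), "origin" and "rotation" of the camera in the world; the wrist camera has in their place "T_tool_cam" (4x4, takes a point from camera to tool coordinates, whose origin is the TCP and whose axes are the tool frame's). Camera axes: x right, y down, z forward; pixel columns grow to the right and rows downward; lengths in m; the calibration is good to about 2 mm. The wrist camera is an equidistant fisheye: a pixel r from the principal point sees the ray r / f radians off the axis. A picture is of the moment at which its call begins: read the wrist's pose just before it. There is no depth.
- env.hand_in(): hands the job in, once; it reports no verdict.
Trained networks look in the newest picture that a camera, given by its name, has taken for a name from the list of things; names that differ only in an ending like _2 or _b are one class to them, and where a whole thing is asked for, a point or a joint stands for the part that bears it (a point fixed in the world has none). Each returns a list of dicts, best first, with "p" (0 to 1); they miss things now and then, are a little off and sometimes report something else, mostly with a low value. They report only what shows in the picture. A call takes as long as a camera call. They do not tell look-alikes from the thing itself.
- env.spot_in(camera, target): "position" ([x, y, z] in m, in the coordinates of the camera as it stood for that picture, good to about 4 mm: the middle of the surface that is visible of it).
The state is a dict: "clock": time; "q": joint angles; "joint_velocities": joint speeds; "effort": joint torques, N m; "ee_pos": TCP position; "ee_rot": TCP orientation; "contact_force": force on the tool from outside, world axes, zero at the start; "ft_torque": the same for the moment, N m; "opening": opening from 0.0 (shut) to 1.0 (fully open).
Only numpy, scipy, OpenCV 4.12 (cv2) and the standard library are available. Lean on these libraries where they do the work, as an engineer would, in place of code of your own. Each camera call takes 0.05 s, during which the arm holds its last target. There are 200 camera calls.

TASK

In the fume cupboard, with the purge lever up, turn the zero knob in the middle of the flow gauge, and the scale with it, until the zero wedge of its scale is at the pointer, and let go of the knob. Then press the valve's spring-loaded lever down with the fingertips on its rubber paddle until the gauge pointer, which turns clockwise, stands midway between the two thick bars opposite zero, and keep it there for at least two seconds; the program finishes while still holding the lever like that. Leave the scale at its zero and do not disturb the glassware and other things on the bench.

Things in the scene. Friction and masses are not known exactly. Their poses are not given: they have to be found in the camera images.
- gauge: Flow gauge lying face up, bolted to the bench: round grey case 124 mm across, 32 mm tall, with a white dial on top and an upright knurled aluminium zero knob in the dial's middle. Origin on the bench under the dial's centre, z up; its +x is the direction in which the pointer lies at rest.
- zero_knob (a joint): Turn of the gauge's zero knob together with the white scale disc fixed to it, rad. 0 = the scale's zero wedge lies exactly at the resting pointer; positive = scale turned clockwise seen from above. Range -2.6 to 2.6; starts 0.5 to 1.45. Light friction (0.04 N m), stays where left. The pointer does not turn with it.
- knob_grip (a point): Point on the zero knob's axis, 58 mm above the bench, where to grip it. The knob is an upright cylinder 40 mm across, its top 70 mm above the bench, standing on the dial disc (face 34 mm, pointer up to 37 mm above the bench); grip across any diameter from above, fingertips kept clear of the dial. Its +x points to the zero wedge.
- zero_mark (a point): Zero of the scale, on the dial 46 mm from its centre: a black wedge tapering towards the centre. Turns with the knob.
- twin_mark (a point): Middle of the target: the point between two thick black bars on the scale, exactly opposite zero, 46 mm from the centre; the bars stand 0.40 rad (23 degrees) either side of it. The other marks are thin ticks. Turns with the knob.
- pointer_tip (a point): Tip of the black pointer, 46 mm from the dial's centre. The pointer turns clockwise, seen from above, 12.5 rad per rad of lever travel. It is not touched by hand.
- pointer_rest (a point): Fixed point over the gauge where the pointer's tip lies while the lever is up.
- valve: Purge valve bolted to the bench: dark base plate 165 x 64 x 10 mm (long side along its x), aluminium block at its +x end, and a lever with a ribbed black rubber paddle at its -x end. Origin on the bench under the plate's centre, z up.
- lever (a joint): Downward swing of the valve's spring-loaded dead-man lever, rad: 0 = up (as it springs back), 0.40 = bottom stop. The hinge is a level axis along the valve's y, at x = +55 mm, 62 mm above the bench. At 0.251 the pointer has turned half a turn. The spring needs about 3.5 N at the paddle to start moving, 8.5 N at 0.25 and 11.5 N at the stop.
- press_point (a point): Centre of the top face of the rubber paddle at the lever's end (plate 56 x 50 x 10 mm, 105 mm from the hinge), to be pushed down from above: about 100 mm above the bench when the lever is up, 74 mm at half a turn of the pointer. Its -x points along the lever away from the hinge, 0.32 rad above level when up and 0.07 rad above level at half a turn; z is square to the face.
- crucible: Bystander, loose: small white open porcelain cup, 48 mm across, 36 mm tall. Origin at the centre of its underside.
- spatula: Bystander, loose: steel lab spatula 152 mm long, 12 mm wide, 6 mm thick, lying flat. Origin at the centre of its underside, length along x.
- beaker: Bystander, loose: open glass beaker, 70 mm across, 90 mm tall. Origin at the centre of its underside.
- reagent: Bystander, loose: amber bottle, 60 mm across, 140 mm tall. Origin at the centre of its underside.
- burner: Bystander, loose: steel gas burner, round foot 90 mm across, tube 20 mm across, 125 mm tall. Origin at the centre of its underside.
- dish: Bystander, loose: shallow white dish, 90 mm across, 16 mm tall. Origin at the centre of its underside.
- rack: Bystander, loose: grey test-tube rack 65 x 220 x 85 mm, long side along its y, tubes standing up to 137 mm. Origin at the centre of its underside.
- washbottle: Bystander, loose: white plastic bottle, 68 mm across, 160 mm tall. Origin at the centre of its underside.
Not all that is in view belongs to the job. What is shaped like the gauge but blue, pink or purple is not meant.

How it is judged:
On the way, in this order (a step that is already met when the one before it is completed fails the run):
1. the knob is turned so that the scale's zero is at the resting pointer, lever up, knob let go (distance between zero_mark and pointer_tip below 0.008 m and distance between zero_mark and pointer_rest below 0.008 m and value of joint lever below 0.012 rad and contact force between the fingers and zero_knob below 0.2 N), for 0.3 s.
2. the fingers keep the lever pressed with the pointer between the two thick bars for two seconds (distance between zero_mark and pointer_rest below 0.008 m and distance between pointer_tip and twin_mark below 0.0155 m and contact force between the fingers and lever above 3 N), for 2 s.
At the end, for the whole second after the job is handed in: The scale's zero is within 8 mm (10 degrees) of the pointer's rest position; the fingers press the paddle with more than 3 N; the pointer's tip is still and within 15.5 mm (19 degrees) of the middle between the two thick bars, and stays so with the arm holding; the knob is not touched (all of step 2 and velocity of joint lever between -0.05 and 0.05 rad/s and contact force between the fingers and zero_knob below 0.2 N); the arm keeps its last pose, push and grip.
It fails at once if a bystander on the bench is shifted more than 30 mm or tipped (distance of any of crucible, spatula, beaker, reagent, burner, dish, rack, washbottle from where it was at the start of the episode above 0.03 m or angle between any of crucible, spatula, beaker, reagent, burner, dish, rack, washbottle's own z axis and vertical above 0.5 rad).
It also fails if it takes over 54 s, if anything falls off the work surface, if the arm or the gripper's body presses on something with over 40 N, if the wrist force passes 120 N, or if a joint passes its speed limit or range.

## Working session

There is one attempt and no reset: what is moved stays moved. The work goes in short steps, Python scripts to look and compute and a tool call to move; the robot and the scene stay as the last step left them, time stands still between calls to the robot, and variables do not carry over. Pictures are saved under pics/ and viewed, about 8 in all and at most 12, crops included, and the job is handed in when it is done.

Besides the shell and the picture viewer there is one more tool, called after "Call:" as a command line: name --argument value ..., lists and objects as JSON in quotes. carry_out: Moves the arm, as the interface text tells. Its arguments: {"type":"object","properties":{"increments":{"type":"array","items":{"type":"array"}},"squeeze":{"type":"number"}},"required":["increments"]}

```bash
ls; mkdir -p pics
cat > h.py <<'E'
import numpy as np, cv2
from scipy.spatial.transform import Rotation as R
from cell import env
def cap(cam,name=None):
    s=env.observe(); c=env.capture(cam)
    if cam=='wrist':
        T=np.eye(4);T[:3,:3]=R.from_quat(s['ee_rot']).as_matrix();T[:3,3]=s['ee_pos'];T=T@np.array(c['T_tool_cam'])
        c['rotation'],c['origin']=T[:3,:3],T[:3,3]
    c['rotation']=np.array(c['rotation']);c['origin']=np.array(c['origin']);c['mtx']=np.array(c['mtx'])
    if name: cv2.imwrite(f'pics/{name}.png',c['frame'][:,:,::-1])
    return c
def world(c,p): return c['rotation']@np.array(p)+c['origin']
def pix(c,P,fish=False):
    p=c['rotation'].T@(np.array(P)-c['origin']);K=c['mtx']
    if fish:
        r=np.hypot(p[0],p[1]);th=np.arctan2(r,p[2]);u=np.array([p[0],p[1]])/max(r,1e-9)*th
    else: u=p[:2]/p[2]
    return np.array([K[0,0]*u[0]+K[0,2],K[1,1]*u[1]+K[1,2]])
def ray(c,px,z,fish=False):
    K=c['mtx'];u=np.array([(px[0]-K[0,2])/K[0,0],(px[1]-K[1,2])/K[1,1]])
    if fish:
        th=np.hypot(*u);d=np.array([*(u/max(th,1e-9)*np.sin(th)),np.cos(th)])
    else: d=np.array([*u,1.])
    d=c['rotation']@d
    return c['origin']+d*(z-c['origin'][2])/d[2]
E
python3 - <<'E'
from h import *
s=env.observe();print(s['clock'],np.round(s['ee_pos'],3),np.round(s['ee_rot'],3),s['opening'])
for cam in ['scene','side','wrist']:
    c=cap(cam,cam+'0');print(cam,np.round(c['origin'],3),c['mtx'][0])
    for n in ['gauge','zero_knob','zero_mark','twin_mark','pointer_tip','press_point','valve','crucible','spatula','beaker','reagent','burner','dish','rack','washbottle']:
        for d in env.spot_in(cam,n)[:3]:
            w=world(c,d['position']);print(' ',n,round(d['p'],2),np.round(w,3),np.round(pix(c,w,cam=='wrist')))
E
```

```text
pics
0.0 [0.266 0.62  0.207] [ 0.141  0.693 -0.143  0.692] 0.9973287973953276
scene [ 1.097 -0.892  0.995] [590.79782211   0.         322.61044735]Traceback (most recent call last):
  File "<stdin>", line 7, in <module>
  File "h.py", line 12, in world
    def world(c,p): return c['rotation']@np.array(p)+c['origin']
                           ~~~~~~~~~~~~~^~~~~~~~~~~~
ValueError: matmul: Input operand 1 has a mismatch in its core dimension 0, with gufunc signature (n?,k),(k,m?)->(n?,m?) (size 3 is different from 4)
```

```bash
sed -i "s/    c\['rotation'\]=np.array(c\['rotation'\]);/    c['rotation']=np.array(c['rotation'])\n    if c['rotation'].size==4: c['rotation']=R.from_quat(c['rotation']).as_matrix()\n    /" h.py
python3 - <<'E'
from h import *
for cam in ['scene','side','wrist']:
    c=cap(cam,cam+'0');print(cam,np.round(c['origin'],3),c['mtx'][0])
    for n in ['gauge','zero_knob','zero_mark','twin_mark','pointer_tip','press_point','valve','crucible','spatula','beaker','reagent','burner','dish','rack','washbottle']:
        for d in env.spot_in(cam,n)[:3]:
            w=world(c,d['position']);print(' ',n,round(d['p'],2),np.round(w,3),np.round(pix(c,w,cam=='wrist')))
E
```

```text
scene [ 1.097 -0.892  0.995] [590.79782211   0.         322.61044735]
  gauge 0.97 [ 0.299 -0.358  0.034] [135. 315.]
  gauge 0.64 [ 0.71  -0.36   0.033] [290. 403.]
  gauge 0.63 [ 0.351 -0.206  0.035] [200. 283.]
  zero_knob 0.89 [ 0.346 -0.199  0.032] [200. 281.]
  zero_knob 0.8 [ 0.292 -0.354  0.032] [134. 313.]
  zero_knob 0.75 [ 0.709 -0.357  0.034] [291. 402.]
  zero_mark 0.9 [ 0.707 -0.355  0.037] [290. 400.]
  zero_mark 0.73 [ 0.53  -0.162  0.036] [274. 301.]
  zero_mark 0.67 [ 0.348 -0.2    0.031] [201. 282.]
  twin_mark 0.98 [ 0.344 -0.202  0.034] [199. 281.]
  twin_mark 0.67 [ 0.292 -0.353  0.032] [134. 313.]
  twin_mark 0.61 [ 0.536 -0.162  0.031] [276. 304.]
  pointer_tip 0.6 [ 0.719 -0.36   0.036] [294. 405.]
  pointer_tip 0.58 [ 0.54  -0.168  0.035] [276. 305.]
  pointer_tip 0.37 [ 0.305 -0.353  0.038] [138. 314.]
  valve 0.76 [0.513 0.182 0.037] [345. 219.]
  crucible 0.7 [ 0.434 -0.007  0.026] [279. 251.]
  crucible 0.25 [0.526 0.464 0.077] [399. 159.]
  spatula 0.49 [ 0.619 -0.016  0.001] [341. 289.]
  spatula 0.44 [0.517 0.181 0.035] [346. 220.]
  beaker 0.82 [0.76
[... 1486 characters left out ...]
33] [277. 219.]
  crucible 0.89 [0.434 0.001 0.022] [271. 278.]
  spatula 0.46 [ 0.616 -0.018  0.003] [340. 271.]
  beaker 0.93 [0.753 0.209 0.059] [359. 187.]
  reagent 0.94 [ 0.756 -0.225  0.087] [426. 301.]
  burner 0.6 [0.792 0.021 0.016] [396. 241.]
  dish 0.77 [0.357 0.377 0.013] [212. 188.]
  dish 0.59 [ 0.522 -0.167  0.037] [324. 318.]
  dish 0.32 [ 0.494 -0.475  0.083] [360. 432.]
  rack 0.88 [ 0.493 -0.477  0.084] [360. 433.]
  rack 0.35 [ 0.617 -0.013  0.004] [339. 269.]
  rack 0.21 [ 0.518 -0.16   0.036] [322. 317.]
  washbottle 0.82 [0.511 0.462 0.09 ] [254. 140.]
wrist [0.2   0.648 0.384] [371.64829954   0.         323.61762575]
  washbottle 0.65 [0.487 0.497 0.027] [303. 408.]
```

View pics/scene0.png

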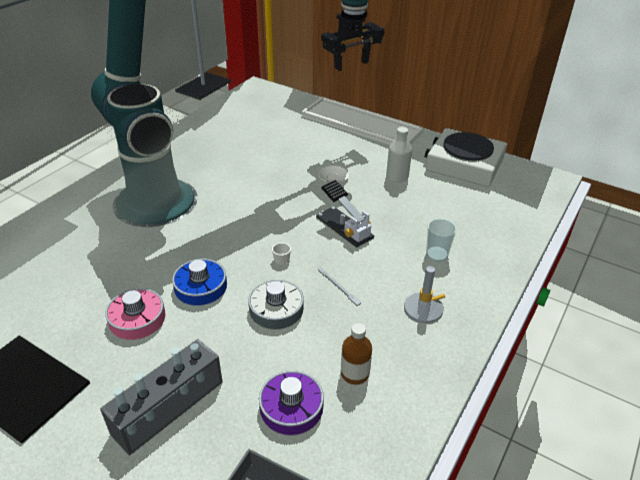

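Candidates in scene0: white/grey gauge (276,303), blue (200,281), pink (135,313) and purple (291,402). The grey one at about (0.53,-0.16) fits the description. The lever's paddle is at (333,190). I'll go over the gauge for the close check.

Call:
carry_out --increments '[[[0,0,-6],[19,-58,4],1],[[0,0,-6],[19,-58,4],1],[[0,0,-6],[19,-58,4],1],[[0,0,-6],[19,-58,4],1],[[0,0,-6],[19,-58,4],1],[[0,0,-6],[19,-58,4],1],[[0,0,-6],[19,-58,4],1],[[0,0,-6],[19,-58,4],1],[[0,0,-6],[19,-58,4],1],[[0,0,-6],[19,-58,4],1],[[0,0,-6],[19,-58,4],1],[[0,0,-6],[19,-58,4],1]]'

```text
clock: 4.0
ee_pos: [0.4942, -0.0776, 0.2566]
ee_rot: [0.523, 0.476, -0.523, 0.476]
contact_force: [-0.2, 1.3, 0.7]
opening: 0.999
```

Call:
carry_out --increments '[[[0,0,-6],[15,-50,0],1],[[0,0,0],[15,-50,0],1],[[0,0,0],[0,0,0],1]]'

```text
clock: 4.38
ee_pos: [0.5242, -0.1787, 0.2558]
ee_rot: [-0.547, -0.448, 0.548, -0.448]
contact_force: [-0.7, 0.9, 0.0]
opening: 0.996
```

Run:
```python
from h import *
s=env.observe();print(s['clock'],np.round(s['ee_pos'],4),np.round(s['q'],3));print(np.round(R.from_quat(s['ee_rot']).as_matrix(),3), np.round(s['contact_force'],2))
c=cap('wrist','w1')
for n in ['gauge','zero_knob','zero_mark','twin_mark','pointer_tip']:
    for d in env.spot_in('wrist',n)[:2]:
        w=world(c,d['position']);print(' ',n,round(d['p'],2),np.round(w,3),np.round(pix(c,w,True)))
```

```text
4.375 [ 0.5242 -0.1787  0.2558] [-3.730e-01  8.000e-03  1.805e+00 -1.000e-03  1.329e+00 -1.730e-01]
[[-0.     0.98  -0.198]
 [-0.001 -0.198 -0.98 ]
 [-1.    -0.     0.001]] [-0.67  0.88  0.02]
  gauge 0.88 [ 0.347 -0.183  0.032] [177. 233.]
  gauge 0.88 [ 0.28  -0.392  0.038] [183. 385.]
  zero_knob 0.75 [ 0.284 -0.39   0.032] [187. 381.]
  zero_knob 0.74 [ 0.338 -0.188  0.03 ] [173. 238.]
  zero_mark 0.81 [ 0.53  -0.153  0.03 ] [325. 175.]
  zero_mark 0.71 [ 0.289 -0.392  0.031] [190. 381.]
  twin_mark 0.76 [ 0.707 -0.33   0.031] [489. 289.]
  twin_mark 0.73 [ 0.342 -0.183  0.04 ] [171. 236.]
  pointer_tip 0.81 [ 0.353 -0.194  0.039] [182. 243.]
  pointer_tip 0.66 [ 0.543 -0.14   0.032] [334. 161.]
```

View pics/w1.png

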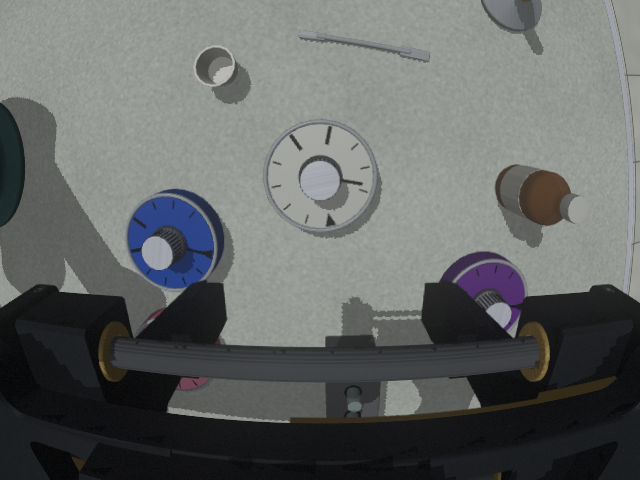

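w1 shows the grey gauge with its knob top at (320,179) and dial centre at about (321,177). The pointer tip is at (362,183), the zero wedge at (331,219), and the bars at (296,143) and (329,134). The scale therefore sits about 70° clockwise of the pointer. Next I'll get precise values.

Run:
```python
from h import *
s=env.observe();c=cap('wrist')
# rectify the dial plane z=0.035 around an estimate (2 px/mm), refine centre by dial outline
def rect(z,cx,cy,half=75,k=4):
    n=2*half*k;g=(np.arange(n)/k-half)/1000
    X,Y=np.meshgrid(cx+g,cy-g)
    P=np.stack([X,Y,np.full_like(X,z)],-1)-c['origin'];p=P@c['rotation'];K=c['mtx']
    r=np.hypot(p[...,0],p[...,1]);f=np.arctan2(r,p[...,2])/r
    return cv2.remap(c['frame'],(K[0,0]*p[...,0]*f+K[0,2]).astype('f4'),(K[1,1]*p[...,1]*f+K[1,2]).astype('f4'),cv2.INTER_CUBIC)
w=ray(c,(321,177),0.034,True);print(w)
im=rect(0.034,w[0],w[1]);cv2.imwrite('pics/r1.png',im[:,:,::-1])
print(ray(c,(320.5,179.5),0.07,True))
for nm,px,z in [('ptr',(362,183),.036),('zero',(331,219),.034),('b1',(296,143),.034),('b2',(329,134),.034)]:
    d=ray(c,px,z,True)-w;print(nm,np.round(d,3),np.degrees(np.arctan2(d[1],d[0])))
```

```text
[ 0.52491975 -0.14995038  0.034     ]
[ 0.5250427  -0.14820651  0.07      ]
ptr [ 0.042 -0.014  0.002] -18.839306837528966
zero [ 0.002 -0.048  0.   ] -87.7791949484445
b1 [-0.019  0.041  0.   ] 114.73182093043222
b2 [0.017 0.044 0.   ] 68.56273882579238
```

View pics/r1.png

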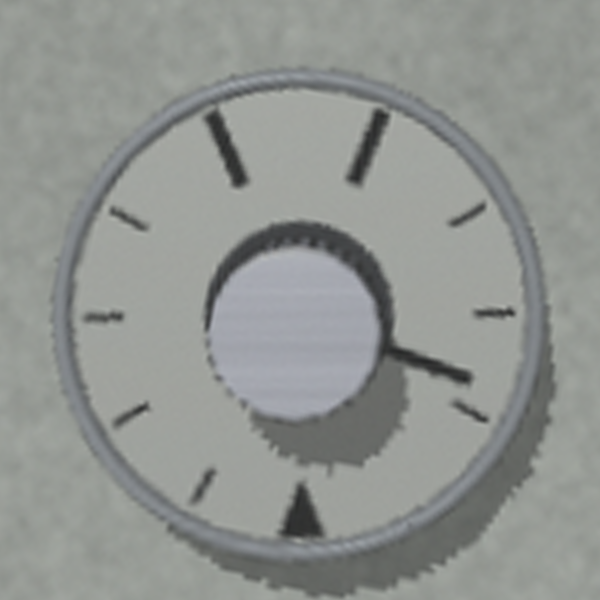

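The rectified view gives the dial centre at (0.524,-0.153), the pointer at -21° and the wedge at -89.5°, so the scale needs about 68.5° CCW. I'll descend and grip.

Call:
carry_out --increments '[[[0,0,0],[0,26,-40],1],[[0,0,0],[0,0,-60],1],[[0,0,0],[0,0,-60],1],[[0,0,0],[0,0,-50],1],[[0,0,0],[0,0,0],1],[[0,0,0],[0,0,0],-1],[[0,0,0],[0,0,0],-1],[[0,0,0],[0,0,0],-1],[[0,0,0],[0,0,0],-1],[[0,0,0],[0,0,0],-1]]' --squeeze 15

```text
clock: 5.98
ee_pos: [0.524, -0.1497, 0.0464]
ee_rot: [0.547, 0.449, -0.546, 0.449]
contact_force: [-0.0, 2.1, -0.1]
opening: 0.46
```

Call:
carry_out --increments '[[[0,0,7],[0,0,0],-1],[[0,0,7],[0,0,0],-1],[[0,0,7],[0,0,0],-1],[[0,0,7],[0,0,0],-1],[[0,0,7],[0,0,0],-1],[[0,0,7],[0,0,0],-1],[[0,0,7],[0,0,0],-1],[[0,0,7],[0,0,0],-1],[[0,0,7],[0,0,0],-1],[[0,0,5.5],[0,0,0],-1],[[0,0,0],[0,0,0],-1],[[0,0,0],[0,0,0],-1]]'

```text
clock: 7.48
ee_pos: [0.5238, -0.1496, 0.046]
ee_rot: [0.2, 0.678, -0.2, 0.678]
contact_force: [0.2, 0.2, -0.0]
opening: 0.003
```

Run:
```python
from h import *
s=env.observe();m=R.from_quat(s['ee_rot']).as_matrix();print(np.degrees(np.arctan2(m[1,1],m[0,1])),np.round(s['ee_pos'],4),np.round(s['q'],3),np.round(s['contact_force'],2))
cap('wrist','w2')
```

```text
57.211112067247804 [ 0.5238 -0.1496  0.046 ] [-0.324  0.178  2.032  0.     0.932 -1.322] [ 0.16  0.17 -0.02]
```

View pics/w2.png

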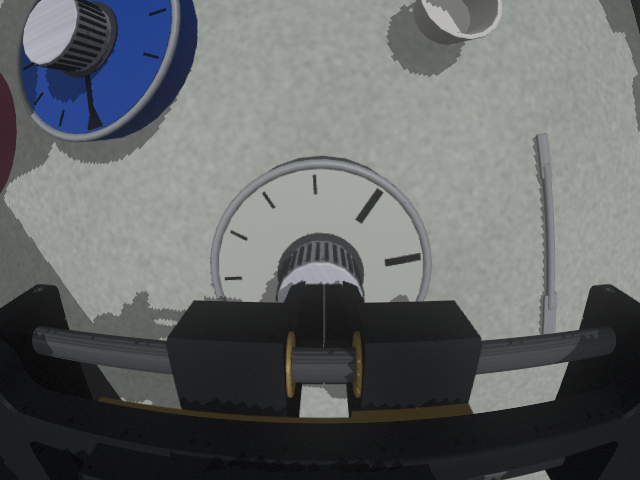

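w2 shows that the fingers closed empty, with the opening at 0.003. The knob at (320,265) stands in front of them, so they slipped off it. The bars are at (370,205) and (403,260). I'll recompute the centre from this view.

Run:
```python
from h import *
from scipy.optimize import least_squares
s=env.observe();c=cap('wrist')
g=cv2.GaussianBlur(c['frame'],(3,3),0)
print('cam',c['origin'],c['rotation'][:,2], 'tcp',s['ee_pos'])
pts=[(212,258),(431,258),(321,157),(244,188),(399,188)]
for z in (.030,.034):
    P=np.array([ray(c,p,z,True)[:2] for p in pts])
    r=least_squares(lambda v:np.hypot(*(P-v[:2]).T)-v[2],[.52,-.15,.062]);print(z,r.x,np.round(r.fun,4))
C=r.x[:2]
for p in [(370,205),(403,260),(233,278),(314,184)]:
    d=ray(c,p,.034,True)[:2]-C;print(p,np.hypot(*d),np.degrees(np.arctan2(d[1],d[0])))
# knob silhouette: left/right edges of top rim
for p in [(278,285),(363,285),(320,262)]: print(ray(c,p,.07,True))
print('tcp px',pix(c,s['ee_pos'],True))
```

```text
cam [ 0.46340216 -0.11152774  0.22177708] [ 0.23194331 -0.15045852 -0.96102265] tcp [ 0.52380353 -0.14954059  0.04599921]
0.03 [ 0.52478177 -0.15273034  0.06197001] [ 0.0001  0.      0.0002 -0.0002 -0.0001]
0.034 [ 0.52350154 -0.15187096  0.06067747] [ 0.0001  0.      0.0002 -0.0002 -0.0001]
(370, 205) 0.044179319005832114 112.55932229496582
(403, 260) 0.0448006932645382 65.1873116165995
(233, 278) 0.04938735524816721 -117.36362734079212
(314, 184) 0.04724964335376908 151.74539646896233
[ 0.50724606 -0.16408012  0.07      ]
[ 0.5276521  -0.13219676  0.07      ]
[ 0.50814707 -0.14236185  0.07      ]
tcp px [325.34746864 277.62130624]
```

Run:
```python
from h import *
w=cv2.imread('pics/w2.png')[220:420,220:420]
c=cap('side');p=pix(c,[.524,-.152,.1]).astype(int);f=c['frame'][p[1]-65:p[1]+65,p[0]-65:p[0]+65,::-1]
cv2.imwrite('pics/m1.png',np.hstack([cv2.resize(w,(400,400),interpolation=2),cv2.resize(f,(400,400),interpolation=2)]))
```

```text
(no output)
```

View pics/m1.png

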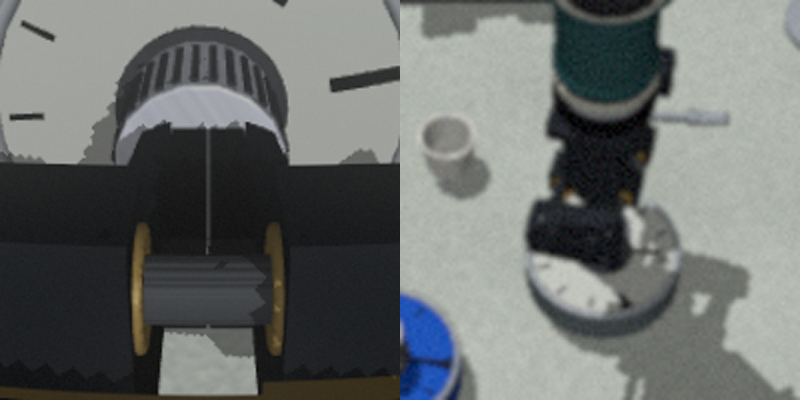

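m1 shows the shut fingers apparently intersecting the knob top, with no wrist force and the scale hardly turned (bars 112°/65°, midpoint about 89°). I'll open gently and watch the force.

Call:
carry_out --increments '[[[0,0,0],[0,0,0],1],[[0,0,0],[0,0,0],1],[[0,0,0],[0,0,0],1]]'

```text
clock: 8.0
ee_pos: [0.5238, -0.1496, 0.046]
ee_rot: [0.199, 0.679, -0.199, 0.679]
contact_force: [0.1, -0.2, 0.2]
opening: 0.322
```

Call:
carry_out --increments '[[[0,0,0],[0,0,0],1],[[0,0,0],[0,0,0],1],[[0,0,0],[0,0,0],1],[[0,0,0],[0,0,0],1],[[0,0,0],[0,0,0],1],[[0,0,0],[0,0,0],1]]'

```text
clock: 8.75
ee_pos: [0.5238, -0.1496, 0.046]
ee_rot: [0.199, 0.679, -0.199, 0.679]
contact_force: [0.1, 1.3, 0.4]
opening: 0.988
```

Run:
```python
from h import *
s=env.observe();print(s['clock'],np.round(s['ee_pos'],4),np.round(s['contact_force'],2),s['opening'])
w=cap('wrist')['frame'][:,:,::-1]
c=cap('side');p=pix(c,[.524,-.152,.07]).astype(int);f=c['frame'][p[1]-70:p[1]+70,p[0]-70:p[0]+70,::-1]
cv2.imwrite('pics/m2.png',np.hstack([cv2.resize(w[100:400,170:470],(400,400),interpolation=2),cv2.resize(f,(400,400),interpolation=2)]))
```

```text
8.75 [ 0.5238 -0.1496  0.046 ] [0.08 1.28 0.41] 0.9881394743722242
```

View pics/m2.png

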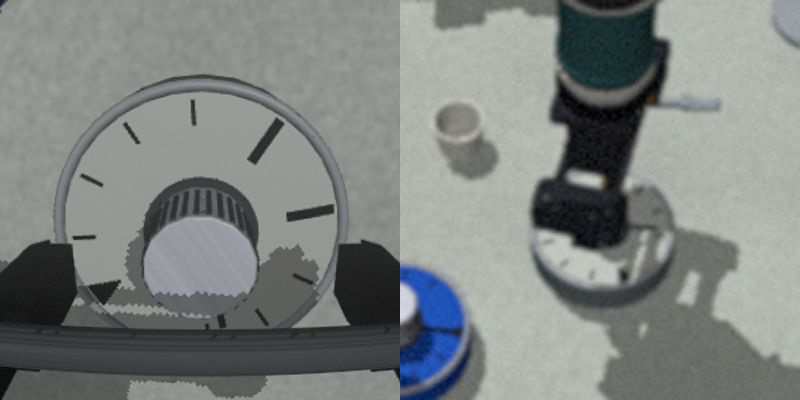

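Run:
```python
from h import *
s=env.observe();c=cap('wrist');T=R.from_quat(s['ee_rot']).as_matrix()
for off in [(0,-.0435,0),(0,-.0435,.009),(0,-.0435,-.009),(0,.0435,.009),(0,.0435,-.009),(-.024,-.0435,.009),(-.024,-.0435,-.009)]:
    p=pix(c,s['ee_pos']+T@np.array(off),True);print(off,np.round(p),'crop',np.round((p-[170,100])*4/3))
for z in (.034,.07):
    print('knob',z,(pix(c,[.5245,-.1525,z],True)-[170,100])*4/3)
print(T.round(2)); print((c['rotation'].T@(T@np.array([[0,0,1],[0,1,0],[1,0,0]]).T)).round(2))
f=c['frame'][220:430,150:500,::-1];f=cv2.convertScaleAbs(f,alpha=2.5,beta=20);cv2.imwrite('pics/m3.png',cv2.resize(f,(700,420),interpolation=2))
```

```text
(0, -0.0435, 0) [241. 277.] crop [ 95. 236.]
(0, -0.0435, 0.009) [243. 293.] crop [ 97. 257.]
(0, -0.0435, -0.009) [240. 260.] crop [ 93. 214.]
(0, 0.0435, 0.009) [408. 293.] crop [317. 257.]
(0, 0.0435, -0.009) [411. 261.] crop [321. 214.]
(-0.024, -0.0435, 0.009) [233. 314.] crop [ 83. 285.]
(-0.024, -0.0435, -0.009) [229. 278.] crop [ 79. 238.]
knob 0.034 [201.81285188 230.72529003]
knob 0.07 [201.06419957 269.3457101 ]
[[-0.    0.54  0.84]
 [ 0.    0.84 -0.54]
 [-1.   -0.   -0.  ]]
[[-0.    1.    0.  ]
 [ 0.96  0.   -0.28]
 [ 0.28 -0.    0.96]]
```

View pics/m3.png

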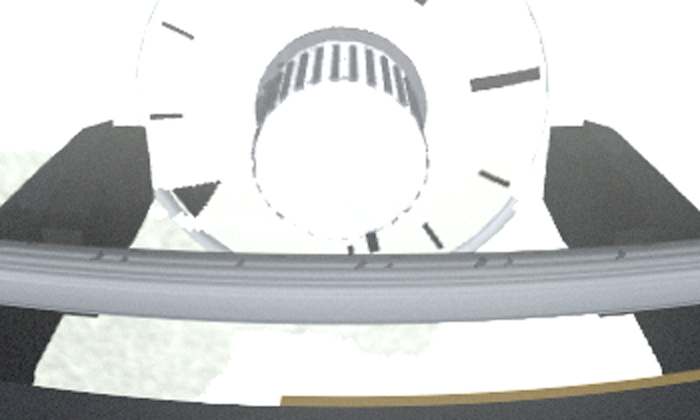

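m3: the open fingertip corners are at about (225,284) and (422,284) in the full image. The nominal TCP at z=0.046 predicts (240,260) and (411,261). Both the row and the spacing say the real tips are about 25 mm higher than reported, so they shut above the knob top. I'll swing back, descend 20 mm more while watching the force, then grip.

Call:
carry_out --increments '[[[0,0,-10],[0,-3,0],1],[[0,0,-10],[0,0,0],1],[[0,0,-10],[0,0,0],1],[[0,0,-10],[0,0,0],1],[[0,0,-10],[0,0,0],1],[[0,0,-10],[0,0,0],1],[[0,0,-8.5],[0,0,0],1],[[0,0,0],[0,0,-5],1],[[0,0,0],[0,0,-5],1]]'

```text
clock: 10.02
ee_pos: [0.5237, -0.1525, 0.0356]
ee_rot: [-0.546, -0.45, 0.546, -0.449]
contact_force: [-0.0, 0.4, -0.2]
opening: 1.0
```

Call:
carry_out --increments '[[[0,0,0],[0,0,-4],1],[[0,0,0],[0,0,-3],1],[[0,0,0],[0,0,-2],1]]'

```text
clock: 10.4
ee_pos: [0.5237, -0.1525, 0.0267]
ee_rot: [-0.546, -0.449, 0.546, -0.449]
contact_force: [0.1, 0.1, 0.1]
opening: 1.002
```

Call:
carry_out --increments '[[[0,0,0],[0,0,0],-1],[[0,0,0],[0,0,0],-1],[[0,0,0],[0,0,0],-1],[[0,0,0],[0,0,0],-1],[[0,0,0],[0,0,0],-1],[[0,0,0],[0,0,0],-1],[[0,0,0],[0,0,0],-1],[[0,0,0],[0,0,0],-1]]'

```text
clock: 11.4
ee_pos: [0.5255, -0.153, 0.0273]
ee_rot: [0.547, 0.448, -0.546, 0.45]
contact_force: [5.7, -0.7, -3.9]
opening: 0.447
```

Now it holds the knob: 39 mm opening, stopped. I'll shift +2 mm x to relieve the side force and turn +69°.

Call:
carry_out --increments '[[[0,0,0],[2,0,0],-1],[[0,0,7],[0,0,0],-1],[[0,0,7],[0,0,0],-1],[[0,0,7],[0,0,0],-1],[[0,0,7],[0,0,0],-1],[[0,0,7],[0,0,0],-1],[[0,0,7],[0,0,0],-1],[[0,0,7],[0,0,0],-1],[[0,0,7],[0,0,0],-1],[[0,0,7],[0,0,0],-1],[[0,0,6],[0,0,0],-1],[[0,0,0],[0,0,0],-1]]'

```text
clock: 12.9
ee_pos: [0.5256, -0.1528, 0.0272]
ee_rot: [0.196, 0.679, -0.197, 0.679]
contact_force: [-0.8, -1.6, 1.5]
opening: 0.446
```

Call:
carry_out --increments '[[[0,0,0],[0,0,0],1],[[0,0,0],[0,0,0],1],[[0,0,0],[0,0,0],1],[[0,0,0],[0,0,0],1],[[0,0,0],[0,0,0],1],[[0,0,0],[0,0,50],1],[[0,0,0],[-20,10,60],1],[[0,0,0],[-20,10,60],1],[[0,0,0],[0,0,60],1],[[0,0,0],[0,0,0],1]]'

```text
clock: 14.15
ee_pos: [0.4903, -0.1341, 0.261]
ee_rot: [0.196, 0.675, -0.196, 0.684]
contact_force: [0.2, 0.2, -0.1]
opening: 1.001
```

Run:
```python
from h import *
s=env.observe();print(s['clock'],np.round(s['ee_pos'],4),np.round(s['q'],3),np.round(s['contact_force'],2))
c=cap('wrist','w3');f=c['frame']
C=[.5245,-.1525];half,k=65,4;n=2*half*k;g=(np.arange(n)/k-half)/1000
X,Y=np.meshgrid(C[0]+g,C[1]-g);p=(np.stack([X,Y,np.full_like(X,.034)],-1)-c['origin'])@c['rotation'];K=c['mtx']
r=np.hypot(p[...,0],p[...,1]);q=np.arctan2(r,p[...,2])/r
im=cv2.remap(f,(K[0,0]*p[...,0]*q+K[0,2]).astype('f4'),(K[1,1]*p[...,1]*q+K[1,2]).astype('f4'),cv2.INTER_CUBIC)
cv2.imwrite('pics/r3.png',im[:,:,::-1])
for n in ['valve','press_point','lever']:
    for d in env.spot_in('wrist',n)[:2]: print(n,round(d['p'],2),np.round(world(c,d['position']),3))
```

```text
14.15 [ 0.4903 -0.1341  0.261 ] [-0.316 -0.094  1.893  0.     1.33  -1.325] [ 0.22  0.22 -0.07]
valve 0.76 [0.492 0.186 0.036]
press_point 0.82 [0.481 0.185 0.091]
press_point 0.53 [0.775 0.008 0.006]
lever 0.91 [0.479 0.187 0.095]
```

View pics/r3.png

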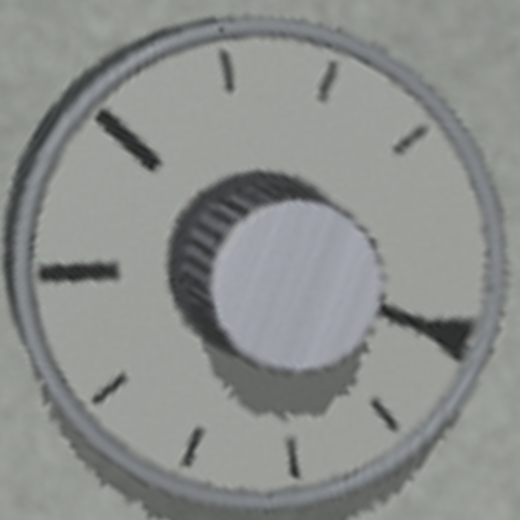

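r3 shows the wedge at (455,335) and the pointer line from (385,310) to (430,325) aligned with each other. Knob released, lever untouched. Now I'll go towards the valve and shut the fingers.

Call:
carry_out --increments '[[[0,0,0],[8,58,0],-1],[[0,0,0],[8,58,0],-1],[[0,0,0],[8,58,0],-1],[[0,0,0],[8,58,0],-1],[[0,0,0],[0,0,0],-1],[[0,0,0],[0,0,0],-1],[[0,0,0],[0,0,0],-1],[[0,0,0],[0,0,0],-1]]'

```text
clock: 15.35
ee_pos: [0.5187, 0.0976, 0.2539]
ee_rot: [0.197, 0.679, -0.197, 0.679]
contact_force: [-0.1, 0.3, -0.2]
opening: 0.117
```

Run:
```python
from h import *
s=env.observe();print(s['clock'],np.round(s['ee_pos'],4),s['opening'],np.round(s['contact_force'],2))
c=cap('wrist','w4')
for n in ['valve','press_point']:
    for d in env.spot_in('wrist',n)[:2]: w=world(c,d['position']);print(n,round(d['p'],2),np.round(w,3),pix(c,w,True).round())
print('tcp',pix(c,s['ee_pos'],True))
```

```text
15.35 [0.5187 0.0976 0.2539] 0.11682852190924783 [-0.11  0.25 -0.16]
valve 0.79 [0.496 0.185 0.07 ] [389. 142.]
press_point 0.59 [ 0.539 -0.378  0.017] [ 84. 370.]
press_point 0.58 [0.477 0.189 0.093] [386. 121.]
tcp [325.34383529 277.63549479]
```

View pics/w4.png

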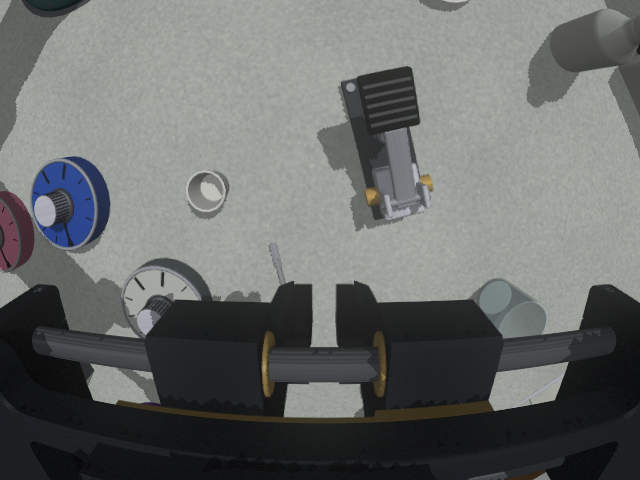

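w4 shows the paddle centre at about (390,101) and the hinge pins at (373,196) and (426,183), so the hinge middle is at about (399,190).

Run:
```python
from h import *
s=env.observe();c=cap('wrist')
P=np.array([ray(c,p,.1,True) for p in [(357,79),(413,67),(420,127),(370,134)]]);print(P.round(4))
p=ray(c,(390,101),.1,True);h=ray(c,(399.5,189.5),.062,True);d=(h-p)[:2];print(p,h,np.hypot(*d),np.degrees(np.arctan2(d[1],d[0])))
print('go mm',(p-s['ee_pos'])*1000)
```

```text
[[0.4313 0.1864 0.1   ]
 [0.4466 0.2361 0.1   ]
 [0.4965 0.2128 0.1   ]
 [0.4791 0.1702 0.1   ]]
[0.46291794 0.20114657 0.1       ] [0.54485004 0.17116819 0.062     ] 0.0872443229753012 -20.09721954720422
go mm [ -55.94366369  103.03748938 -154.27139562]
```

The network's press_point is the middle of the whole lever; the paddle's own corners centre on (0.464,0.201), size about 52x54 mm, which is plausible. I'll go over the paddle.

Call:
carry_out --increments '[[[0,0,0],[-27,51,-15],-1],[[0,0,0],[-27,51,-15],-1],[[0,0,0],[0,0,-40],-1],[[0,0,0],[0,0,-40],-1],[[0,0,0],[0,0,-14],-1],[[0,0,0],[0,0,0],-1],[[0,0,0],[0,0,0],-1]]'

```text
clock: 16.42
ee_pos: [0.4663, 0.2012, 0.132]
ee_rot: [0.197, 0.678, -0.196, 0.68]
contact_force: [-0.1, -0.2, -0.5]
opening: 0.008
```

Call:
carry_out --increments '[[[0,0,0],[0,0,-5],-1],[[0,0,0],[0,0,-5],-1],[[0,0,0],[0,0,-5],-1],[[0,0,0],[0,0,-5],-1],[[0,0,0],[0,0,-5],-1],[[0,0,0],[0,0,0],-1]]'

```text
clock: 17.18
ee_pos: [0.4643, 0.2008, 0.1044]
ee_rot: [0.196, 0.68, -0.196, 0.679]
contact_force: [0.4, 1.0, -0.1]
opening: 0.003
```

Call:
carry_out --increments '[[[0,0,0],[0,0,-4],-1],[[0,0,0],[0,0,-4],-1],[[0,0,0],[0,0,-4],-1],[[0,0,0],[0,0,0],-1]]'

```text
clock: 17.68
ee_pos: [0.4644, 0.2008, 0.0926]
ee_rot: [0.196, 0.68, -0.196, 0.679]
contact_force: [-0.4, 0.2, -0.2]
opening: 0.005
```

Call:
carry_out --increments '[[[0,0,0],[0,0,-4],-1],[[0,0,0],[0,0,-4],-1],[[0,0,0],[0,0,-4],-1],[[0,0,0],[0,0,0],-1]]'

```text
clock: 18.18
ee_pos: [0.4644, 0.2008, 0.0806]
ee_rot: [0.196, 0.68, -0.196, 0.679]
contact_force: [-0.3, 0.6, 0.5]
opening: 0.007
```

Call:
carry_out --increments '[[[0,0,0],[0,0,-4],-1],[[0,0,0],[0,0,-4],-1],[[0,0,0],[0,0,-2],-1],[[0,0,0],[0,0,0],-1]]'

```text
clock: 18.68
ee_pos: [0.4649, 0.2011, 0.0714]
ee_rot: [0.196, 0.679, -0.196, 0.679]
contact_force: [-1.0, -0.2, 4.8]
opening: 0.006
```

Call:
carry_out --increments '[[[0,0,0],[0,0,-4],-1],[[0,0,0],[0,0,-4],-1],[[0,0,0],[0,0,-4],-1],[[0,0,0],[0,0,-4],-1],[[0,0,0],[0,0,-3],-1],[[0,0,0],[0,0,0],-1],[[0,0,0],[0,0,0],-1]]'

```text
clock: 19.55
ee_pos: [0.4644, 0.2014, 0.0524]
ee_rot: [0.196, 0.68, -0.196, 0.679]
contact_force: [-4.6, 1.0, 8.2]
opening: 0.005
```

```bash
cat > dial.py <<'E'
from h import *
s=env.observe();print(s['clock'],np.round(s['ee_pos'],4),np.round(s['contact_force'],2))
C=[.5245,-.1525];half,k=65,3;n=2*half*k;g=(np.arange(n)/k-half)/1000
X,Y=np.meshgrid(C[0]+g,C[1]-g);out=[]
for cam in ('scene','side'):
    c=cap(cam);p=(np.stack([X,Y,np.full_like(X,.034)],-1)-c['origin'])@c['rotation'];K=c['mtx']
    im=cv2.remap(c['frame'],(K[0,0]*p[...,0]/p[...,2]+K[0,2]).astype('f4'),(K[1,1]*p[...,1]/p[...,2]+K[1,2]).astype('f4'),cv2.INTER_CUBIC)
    out.append(im)
import sys;cv2.imwrite(f'pics/{sys.argv[1]}.png',np.hstack(out)[:,:,::-1])
E
python3 dial.py d1
```

```text
19.55 [0.4644 0.2014 0.0524] [-4.6   1.02  8.22]
```

View pics/d1.png

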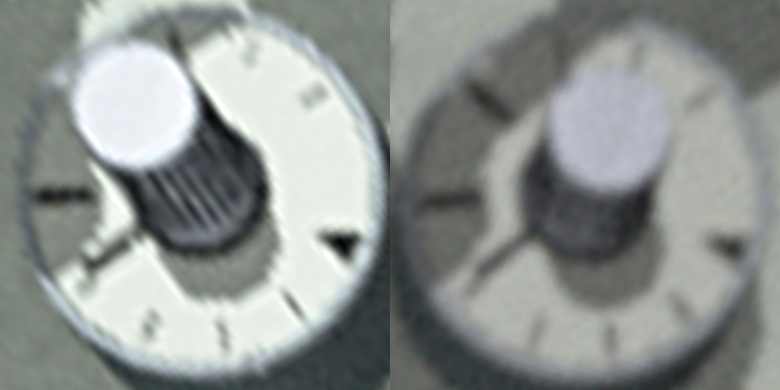

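d1: the pointer tip is at (470,275) in the side half, direction 214°; the target middle is 159°. So 55° more is needed, which is 0.077 rad of lever, or about 8 mm down.

Call:
carry_out --increments '[[[0,0,0],[0,0,-3],-1],[[0,0,0],[0,0,-3],-1],[[0,0,0],[0,0,-2],-1],[[0,0,0],[0,0,0],-1],[[0,0,0],[0,0,0],-1]]'

```text
clock: 20.27
ee_pos: [0.4637, 0.2015, 0.0444]
ee_rot: [0.196, 0.68, -0.196, 0.679]
contact_force: [-5.0, 2.1, 8.9]
opening: 0.006
```

```bash
python3 dial.py d2
```

```text
20.275 [0.4637 0.2015 0.0444] [-4.99  2.06  8.85]
```

View pics/d2.png

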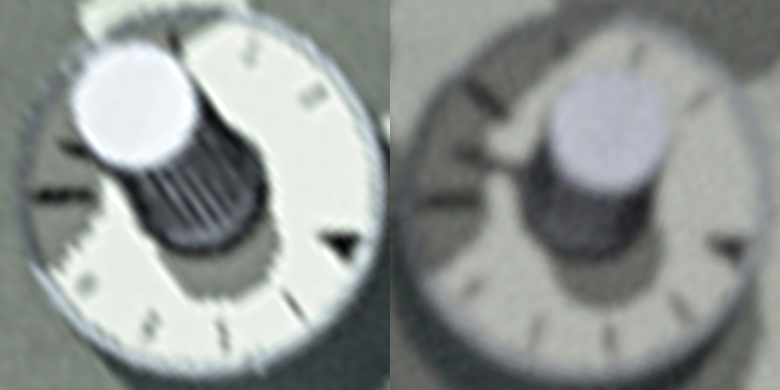

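d2: the pointer tip is at (65,147) in the scene half and (455,150) in the side half, direction about 160°. That is midway between the bars at (65,197)/(450,200) and (485,98). Now I hold.

Call:
carry_out --increments '[[[0,0,0],[0,0,0],-1],[[0,0,0],[0,0,0],-1],[[0,0,0],[0,0,0],-1],[[0,0,0],[0,0,0],-1],[[0,0,0],[0,0,0],-1],[[0,0,0],[0,0,0],-1],[[0,0,0],[0,0,0],-1],[[0,0,0],[0,0,0],-1],[[0,0,0],[0,0,0],-1],[[0,0,0],[0,0,0],-1],[[0,0,0],[0,0,0],-1],[[0,0,0],[0,0,0],-1]]'

```text
clock: 21.88
ee_pos: [0.4637, 0.2015, 0.0444]
ee_rot: [0.196, 0.68, -0.196, 0.679]
contact_force: [-5.6, 1.3, 8.6]
opening: 0.004
```

Call:
carry_out --increments '[[[0,0,0],[0,0,0],-1],[[0,0,0],[0,0,0],-1],[[0,0,0],[0,0,0],-1],[[0,0,0],[0,0,0],-1],[[0,0,0],[0,0,0],-1],[[0,0,0],[0,0,0],-1],[[0,0,0],[0,0,0],-1],[[0,0,0],[0,0,0],-1],[[0,0,0],[0,0,0],-1],[[0,0,0],[0,0,0],-1],[[0,0,0],[0,0,0],-1],[[0,0,0],[0,0,0],-1]]'

```text
clock: 23.38
ee_pos: [0.4637, 0.2016, 0.0444]
ee_rot: [0.196, 0.68, -0.196, 0.679]
contact_force: [-5.4, 2.1, 9.1]
opening: 0.001
```

```bash
python3 dial.py d3; python3 -c "
import cv2,numpy as np
a=cv2.imread('pics/d2.png').astype(int);b=cv2.imread('pics/d3.png').astype(int);d=abs(a-b).max(2);print(d.mean(),(d[:,:390]>60).sum(),(d[:,390:]>60).sum())"
```

```text
23.375 [0.4637 0.2016 0.0444] [-5.45  2.08  9.12]
3.0830637738330045 0 0
```

View pics/d3.png

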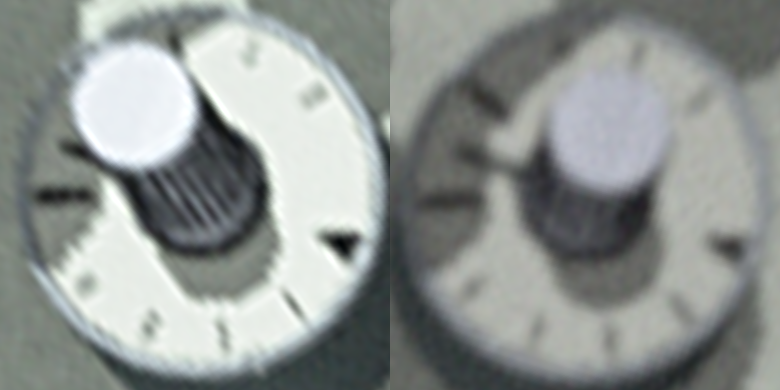

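After three seconds the picture is unchanged: the pointer is still midway between the bars at (455,150) and the wedge is unmoved at (725,245). I'm handing in while holding.

```bash
python3 -c "
from cell import env
print(env.hand_in())"
```

```text
the job is handed in; nothing more can be done
None
```

I turned the grey gauge's scale about 69° counter-clockwise until its zero wedge was at the pointer, and let go of the knob. Then I pressed the valve paddle with the shut fingertips and handed the job in while still holding it, at about 23.4 s; no verdict is reported.

**Last checks:**
- **Pointer:** it stands at about 160°, and the middle between the two thick bars is about 159°. Pictures 3.1 s apart showed no change.
- **Force:** the wrist read about 9 N vertical and 5 N sideways on the paddle.
- **Scale:** the zero wedge stayed at the pointer's rest position.
- **Bystanders:** I did not re-measure them at the end. No unexpected contact force showed in the readings.

**What disagreed:**
- **First grip missed:** the fingers closed just above the knob. The real fingertips sat about 25 mm higher than the reported tool point, seen in the wrist picture and again when the paddle was met. I went 20 mm lower and the second grip held.
- **Press point:** the network's position was about 19 mm nearer the hinge than the paddle's own corners showed, so I used the corners. My hinge measurement gave 87 mm horizontally to the paddle centre instead of the expected 98 mm. I left that and set the lever travel from the pointer itself.

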